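Clear the modelling mat and hold the sprung clamp open

ROBOT

A 7-joint arm with a two-finger parallel gripper is mounted at the origin on the work surface. World frame = base frame: x ahead of the robot, y to its left, z up, the work surface at z = 0. Lengths are in mm, angles in rad, forces in N, time in s.
With the tool pointing down it reaches from about 400 to 875 mm from the base axis. Payload 19.3 kg.
Tool frame: the origin (TCP) lies where the fingers leave the gripper's body, on its centre line; the fingertips stand 73 mm ahead of it and the grasp point (between the pads) lies 54 mm ahead of it; z points along the fingers, y is the line along which they close (so a half turn about z gives the same grasp; the last joint's range is limited). The gripper opens to 85 mm and grips with 20 to 120 N. Pads are 22 mm wide; open, the fingers measure 114 mm over their backs; the gripper's body (76 mm by 85 mm) begins 54 mm behind the grasp point. The pads swing forward as they close: fully open they stand 13 mm farther back than shut.
Start: joints at [1.046, 0.521, -0.036, 1.599, 0.021, 1.021, -0.113], TCP at [274.525, -561.474, 303.891] pointing down, gripper open.
Joint ranges: [-2.91, 2.91], [-0.3, 2.13], [-1.5, 1.42], [0.17, 2.43], [-1.26, 4.41], [0.16, 1.93], [-2.52, 2.52]. Speed limits (rad/s): [1.89, 1.89, 2.39, 2.39, 3.01, 3.01, 3.01].

INTERFACE

Orientations are given as a rotation vector (axis times angle).
In Python, from workcell import r gives the robot as it stands. The module is installed in compiled form; this text tells all that it offers.
- The arm moves only by the tool servo_tool, never from a script. Its argument "plan" is a list of rows, each a list of 3 entries, a list of its own where there are three numbers: the shift along the tool's x, y, z in m, then the turn, a rotation vector about the tool's x, y, z in rad, then the gripper's target within -1 to 1 (fully open at 1, half-way at 0, shut at -1). In form: [[[tx, ty, tz], [wx, wy, wz], fingers], ...]. A call has 1 to 12 rows; each row shifts and turns the commanded pose from where the row before left it, along the tool's axes as they then stand; what a row does not reach is not made up. A row lasts 1/12 s, in which the tool goes at most 41.7 mm and 7.16 degrees, less where a joint would pass 70% of its speed; a pose out of reach is approached as far as the arm can. A call with a gripper value outside its range is refused whole. The fingers move at their own pace and stop on an object; the grip force is fixed at half the most. Time passes only in rows, so rows that do not move let the fingers close. It gives the time, the measured TCP pose, the force, the opening and the grip force at its end, in the units of the state.
- r.read_state(): the state, without advancing time (a new reading comes with each control period).
- r.get_image(name): name is "side" or "top"; returns a dict with "pixels" (420x560x3 uint8, red, green, blue), "fx", "fy", "cx", "cy" (pixels), "D" ([k1, k2, p1, p2, k3] as OpenCV has them; the pictures are not rectified), "rvec" (rotation vector, rad) and "tvec" (3), from world to camera coordinates, as OpenCV has them. Camera axes: x right, y down, z forward; pixel columns grow to the right and rows downward; lengths in mm; the calibration is good to about 2 mm. A picture is of the moment at which its call begins. There is no depth.
- r.hand_in(): hands the job in; it is judged then, once.
Trained networks look in a picture, given as the dict that the camera call returned (one of the last four; its "shot" number tells which), for a name from the list of things; names that differ only in an ending like _2 or _b are one class to them, and where a whole thing is asked for, a point or a joint stands for the part that bears it (a point fixed in the world has none). Each returns a list of dicts, best first, with "score" (0 to 1); they miss things now and then, are a little off and sometimes report something else, mostly with a low value. They report only what shows in the picture. A call takes as long as a camera call. They do not tell look-alikes from the thing itself.
- r.boxes_of(picture, target): "extent" ([left, top, right, bottom] in pixels, round what is visible of it).
- r.trace(picture, target): "mask" (420x560 bool, what is visible of it) and "extent" ([left, top, right, bottom] in pixels, round what is visible of it).
- r.landmark_of(picture, target): "xy" ([column, row] in pixels: a listed point, or the origin of a listed thing).
The state is a dict: "clock": time; "q": joint angles; "joint_vel": joint speeds; "joint_efforts": joint torques, N m; "tool_pos": TCP position; "tool_rot": TCP orientation; "force": force on the tool from outside, world axes, zero at the start; "moment": the same for the moment, N m; "grip_width": finger opening in mm; "gripper_force": force on a finger pad.
Only numpy, scipy, OpenCV 4.12 (cv2) and the standard library are available. Lean on these libraries where they do the work, as an engineer would, in place of code of your own. Each camera call takes 0.05 s, during which the arm holds its last target. There are 200 camera calls.

TASK

Clear my modelling mat for a glue-up: stand the two lidded glass paint pots upright in the square bin and lay the brush in the long tray, leaving everything else where it is. Then pull the sprung jaw of the assembly clamp open by its upright tab until the pointers at the foot of the tab line up with the two mark lines on the clamp's base, and keep it there. Finish while still holding the jaw open at the mark, so that I can set the model in.

Things in the scene. Friction and masses are not known exactly. Their poses are not given: they have to be found in the camera images.
- pot_a: Small glass paint pot with a black lid, standing on the mat: 34 mm diameter, 45 mm high. Origin: centre of its underside; z up along its axis. The mat's top is 3 mm above the table.
- pot_b: A second, identical paint pot on the mat. Origin: centre of its underside.
- brush: Flat-sided paint brush lying on the mat, 150 mm long along its x: dark wooden handle (12 mm wide, 11 mm thick) from x = -75 to +10 mm, steel ferrule 10 mm wide to +50 mm, dark bristles to +75 mm. Origin: underside, middle of its length; centre of mass about 13 mm from it towards the butt.
- pot_bin: Square open grey bin fixed to the table, for the pots: 120 x 120 mm outside, 35 mm high, walls and floor 4 mm. Origin: centre of its underside, z up; sides along its x and y.
- brush_tray: Long open grey tray fixed to the table, for the brush: 90 mm (its x) by 200 mm (its y) outside, 28 mm high, walls and floor 4 mm. Origin: centre of its underside. The two containers may stand either way round.
- clamp: Assembly clamp fixed to the table: aluminium base plate 230 mm long (its x, -125 to +105 mm), 110 mm wide, top 14 mm above the table. A fixed black jaw (14 mm thick, 64 mm high) at x = +90 mm, a low stop bar (26 mm high) at x = -118 mm. Origin: on the table, mid-width; its -x points roughly to the robot and is the way the sprung jaw is pulled.
- jaw (a joint): Travel of the sprung jaw along the clamp's -x, in m: 0 = shut against the fixed jaw, 0.085 = end stop. The spring pulls it shut: 4 N at 0, rising by 0.8 N per 10 mm (about 8 N at 50 mm); let go, it slides shut. When shut, the tab stands at x = +15 mm in the clamp's frame.
- jaw_tab (a point): Centre of the top edge of the jaw's upright steel tab, 85 mm above the table. The tab is 12 mm thick along the pull, 36 mm wide, and stands free from 25 to 85 mm height on the sliding carriage. The carriage's black face plate (14 mm thick, top at 54 mm) is centred 60 mm behind it (+x). Black pointers stick out of the carriage on both sides straight below the tab.
- mark: The mark: two thin black lines (4 mm wide, 18 mm long) across the edges of the clamp's base, one each side of the carriage. Origin: midway between them, at table height; its x is parallel to the clamp's x. At the mark, the tab's centre has the same position along the clamp's x as this origin. The mark lies 35 to 65 mm of travel from shut.
- glue: Bystander: white glue bottle with a narrow nozzle, 26 mm diameter, 70 mm high, standing on the mat among the pots. Origin: centre of its underside.
- figure: Bystander: grey plastic model part, about 60 x 35 mm, 35 mm high, on the mat. Origin: centre of its underside.
- can: Bystander: plain aluminium drinks can, 60 mm diameter, 130 mm high, to the left of the clamp. Origin: centre of its underside.
- disc: Bystander: cork disc, 100 mm diameter, 6 mm thick, on the table to the left. Origin: centre of its underside.
Things that resemble listed ones, but are neither listed nor needed, are in the scene too. Leave any purple look-alike of the pot_a alone.

How it is judged (in metres and radians):
On the way, in this order (a step that is already met when the one before it is completed fails the run):
1. both pots stand in the square bin and the brush lies in the long tray, released (x of pot_a in the frame of pot_bin between -0.056 and 0.056 m and y of pot_a in the frame of pot_bin between -0.056 and 0.056 m and z of each of pot_a, pot_b in the frame of pot_bin below 0.015 m and angle between each of pot_a, pot_b's own z axis and vertical below 0.3 rad and linear speed of each of pot_a, pot_b, brush below 0.03 m/s and x of pot_b in the frame of pot_bin between -0.056 and 0.056 m and y of pot_b in the frame of pot_bin between -0.056 and 0.056 m and x of brush in the frame of brush_tray between -0.041 and 0.041 m and y of brush in the frame of brush_tray between -0.096 and 0.096 m and z of brush in the frame of brush_tray below 0.022 m and angle between brush's own x axis and vertical between 1.42 and 1.72 rad and contact force between the fingers and pot_a below 0.1 N and contact force between the fingers and pot_b below 0.1 N and contact force between the fingers and brush below 0.1 N), for 0.2 s.
2. the sprung jaw is held at the mark (x of jaw_tab in the frame of mark between -0.007 and 0.007 m and contact force between the fingers and jaw above 2 N and velocity of joint jaw between -0.01 and 0.01 m/s), for 0.3 s.
At the end, for the whole second after the job is handed in: Both pots stand upright (within 17 degrees) on the floor of the square bin and the brush lies flat in the long tray, at rest; the fingers hold the jaw against its spring (over 2 N of contact) with its tab within 7 mm of the mark along the slide, not moving (all of step 2 and x of pot_a in the frame of pot_bin between -0.056 and 0.056 m and y of pot_a in the frame of pot_bin between -0.056 and 0.056 m and z of each of pot_a, pot_b in the frame of pot_bin below 0.015 m and angle between each of pot_a, pot_b's own z axis and vertical below 0.3 rad and linear speed of each of pot_a, pot_b, brush below 0.03 m/s and x of pot_b in the frame of pot_bin between -0.056 and 0.056 m and y of pot_b in the frame of pot_bin between -0.056 and 0.056 m and x of brush in the frame of brush_tray between -0.041 and 0.041 m and y of brush in the frame of brush_tray between -0.096 and 0.096 m and z of brush in the frame of brush_tray below 0.022 m and angle between brush's own x axis and vertical between 1.42 and 1.72 rad); the arm keeps its last pose, push and grip.
It fails at once if the glue bottle is moved by more than 30 mm or knocked over (distance of glue from where it was at the start of the episode above 0.03 m or angle between glue's own z axis and vertical above 0.5 rad).
It fails at once if the grey model part is moved by more than 30 mm or knocked over (distance of figure from where it was at the start of the episode above 0.03 m or angle between figure's own z axis and vertical above 0.5 rad).
It fails at once if the drinks can is moved by more than 30 mm or knocked over (distance of can from where it was at the start of the episode above 0.03 m or angle between can's own z axis and vertical above 0.5 rad).
It fails at once if the cork disc is moved by more than 30 mm or knocked over (distance of disc from where it was at the start of the episode above 0.03 m or angle between disc's own z axis and vertical above 0.5 rad).
It also fails if it takes over 72 s, if anything falls off the work surface, if the arm or the gripper's body presses on something with over 40 N, if the wrist force passes 120 N, or if a joint passes its speed limit or range.

## Working session

There is one attempt and no reset: what is moved stays moved. The work goes in short steps, Python scripts to look and compute and a tool call to move; the robot and the scene stay as the last step left them, time stands still between calls to the robot, and variables do not carry over. Pictures are saved under pics/ and viewed, at most 10 in all, crops included, and the job is handed in when it is done.

Besides the shell and the picture viewer there is one more tool, called after ">>>" in YAML: its name, and indented under it one key for each argument. servo_tool: Moves the arm, as the interface text tells. Its arguments: {"type":"object","properties":{"plan":{"type":"array"}},"required":["plan"]}

```bash
mkdir -p pics; cat > h.py <<'E'
import numpy as np, cv2
from workcell import r
def ray(im,uv):
    K=np.array([[im['fx'],0,im['cx']],[0,im['fy'],im['cy']],[0,0,1.]])
    p=cv2.undistortPoints(np.array(uv,float).reshape(-1,1,2),K,np.array(im['D'],float)).reshape(-1,2)
    R=cv2.Rodrigues(np.array(im['rvec'],float))[0]; t=np.array(im['tvec'],float).ravel()
    d=np.c_[p,np.ones(len(p))]@R
    return -R.T@t,d
def onz(im,uv,z):
    c,d=ray(im,uv); return c+d*((z-c[2])/d[:,2])[:,None]
def proj(im,P):
    K=np.array([[im['fx'],0,im['cx']],[0,im['fy'],im['cy']],[0,0,1.]])
    return cv2.projectPoints(np.array(P,float).reshape(-1,1,3),np.array(im['rvec'],float),np.array(im['tvec'],float),K,np.array(im['D'],float))[0].reshape(-1,2)
def save(im,n): cv2.imwrite('pics/'+n,np.ascontiguousarray(im['pixels'][:,:,::-1]))
E
python3 - <<'E'
from h import *
np.set_printoptions(precision=1,suppress=True)
s=r.read_state(); print({k:np.round(s[k],3) for k in s})
for n in ['top','side']:
    im=r.get_image(n); save(im,n+'0.png'); print(n,'cam',ray(im,[[280,210]])[0])
    for t in ['pot_a','brush','pot_bin','brush_tray','clamp','jaw_tab','mark','glue','figure','can']:
        zl={'jaw_tab':85}.get(t,3 if t in('pot_a','brush','glue','figure') else 0)
        for d in r.landmark_of(im,t)[:5]:
            if d['score']>.2: print(t,round(d['score'],2),np.array(d['xy']),onz(im,d['xy'],zl)[0][:2])
E
```

```text
{'clock': np.float64(0.0), 'q': array([ 1. ,  0.5, -0. ,  1.6,  0. ,  1. , -0.1]), 'joint_vel': array([-0.,  0., -0.,  0., -0.,  0.,  0.]), 'joint_efforts': array([ -0. , -92.7,   2. , -37. ,   0. ,   0. ,   0. ]), 'tool_pos': array([ 274.4, -561.3,  303.3]), 'tool_rot': array([-3.1, -0.7,  0. ]), 'force': array([-0.1, -0.6, -0.5]), 'moment': array([ 0., -0.,  0.]), 'gripper_force': np.float64(0.0), 'grip_width': np.float64(85.33)}
top cam [ 515.2   39.6 1196.6]
pot_a 0.66 [239.9 140.7] [761.8 180.7]
pot_a 0.63 [290.7 167.6] [687.6  48.1]
pot_a 0.55 [284.5 125.4] [800.   62.5]
pot_a 0.48 [302.6 216.8] [558.4  19.4]
brush 0.74 [330.1 267.1] [427.1 -49.4]
pot_bin 0.81 [435.7 257.5] [ 446.3 -326.2]
pot_bin 0.71 [291.7 168.9] [684.6  45.6]
brush_tray 0.58 [432.9 193.7] [ 613.2 -323.8]
clamp 0.61 [201.1 218.1] [559.6 285.4]
jaw_tab 0.57 [197.2 212.9] [569.3 277.5]
glue 0.42 [342.1 174.1] [668.1 -85.7]
figure 0.7 [342.2 216.6] [557.2 -83.4]
can 0.69 [433.8 195.3] [ 609. -326.]
can 0.67 [141.3 215.5] [569.  446.2]
side cam [ 289.5 -508.2  859.4]
pot_a 0.69 [311.9 229.9] [684.5  35.3]
pot_a 0.56 [308.1 187.8] [753.  167.3]
pot_a 0.55 [347.5 209.4] [804.3  49. ]
pot_a 0.47 [273.8 252.7] [565.2  19.6]
brush 0.65 [236.6 299.7] [429.8 -54.2]
pot_bin 0.84 [299.8 400.4] [ 444.7 -312.2]
brush_tray 0.8 [374.8 366.2] [ 614.1 -327.8]
clamp 0.67 [227.1 188.1] [555.1 277.3]
jaw_tab 0.57 [228.8 163.4] [570.  280.2]
glue 0.63 [330.9 270.9] [659.6 -91.9]
glue 0.27 [225.  187.1] [550.6 280.9]
figure 0.49 [290.8 292.1] [547.4 -95.9]
can 0.79 [206.3 150.5] [564.2 451.8]
```

```bash
python3 - <<'E'
import cv2
for n in ['top','side']:
    a=cv2.imread(f'pics/{n}0.png'); cv2.imwrite(f'pics/{n}0b.png',cv2.resize(a,(800,600),interpolation=cv2.INTER_CUBIC))
E
```

```text
(no output)
```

View pics/top0b.png

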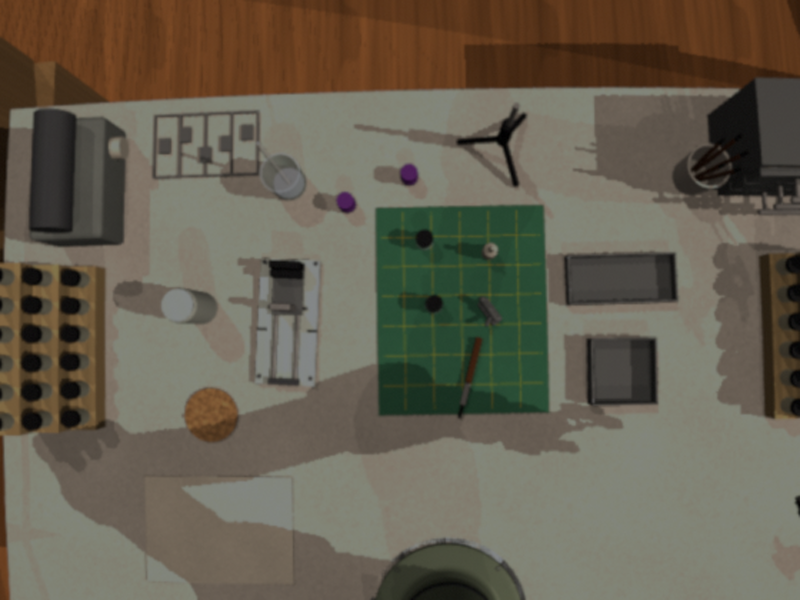

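View pics/side0b.png

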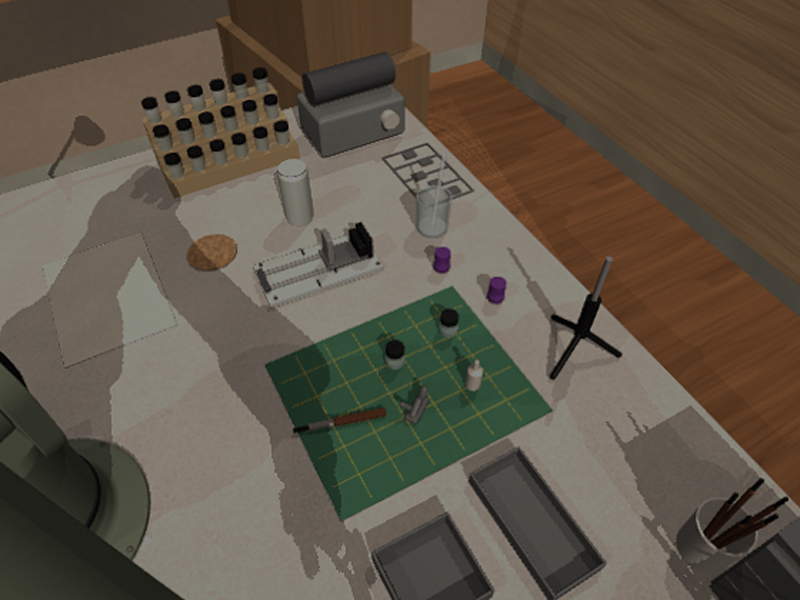

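The top view (800 px wide) shows black-lidded pots at (424,238) and (434,303), with purple look-alikes at (346,202) and (409,174). The glue is at (490,250), the figure at (488,310), the brush at (470,375), the tray at (620,278), the bin at (622,370) and the clamp at (285,322). Mark lines show at about (262,328) and (312,330). The side view agrees.

```bash
cat >> h.py <<'E'
from scipy.optimize import least_squares
def cyl(x,y,z0,z1,rad):
    a=np.linspace(0,2*np.pi,40); c=np.c_[x+rad*np.cos(a),y+rad*np.sin(a)]
    return np.r_[np.c_[c,0*a+z0],np.c_[c,0*a+z1]]
def ext(im,P):
    p=proj(im,P); return np.r_[p.min(0),p.max(0)]
def near(dets,uv): 
    return min(dets,key=lambda d:np.hypot(*( (np.array(d['extent'])[:2]+np.array(d['extent'])[2:])/2-uv)))
def fitcyl(ims,t,x0,z0,z1,rad):
    obs=[]
    for im in ims:
        d=r.trace(im,t); e=ext(im,cyl(*x0,z0,z1,rad)); obs.append((im,np.array(near(d,(e[:2]+e[2:])/2)['extent'],float)))
    f=lambda p:np.concatenate([ (ext(im,cyl(*p,z0,z1,rad))-o) for im,o in obs])
    s=least_squares(f,x0,loss='soft_l1'); return s.x,f(s.x)
E
python3 - <<'E'
from h import *
np.set_printoptions(precision=1,suppress=True)
ims=[r.get_image('top'),r.get_image('side')]
for t,x0,z1,rad in [('pot_a',(687,42),48,17),('pot_a',(561,19),48,17),('glue',(663,-88),73,13),('can',(566,449),130,30)]:
    try: print(t,*fitcyl(ims,t,x0,0 if t=='can' else 3,z1,rad))
    except Exception as e: print(t,e)
im=ims[0]
for t,z in [('brush',9),('pot_bin',35),('brush_tray',28),('figure',20),('clamp',14)]:
    m=r.trace(im,t)[0]['mask'].astype('uint8'); c=max(cv2.findContours(m,0,2)[0],key=cv2.contourArea)
    p=onz(im,c.reshape(-1,2),z)[:,:2].astype('f4'); print(t,cv2.minAreaRect(p),p.mean(0),p.min(0),p.max(0))
tp=im['pixels'][170:280,165:235]; cv2.imwrite('pics/clamp.png',cv2.resize(tp[:,:,::-1],None,fx=5,fy=5,interpolation=cv2.INTER_CUBIC))
s=ims[1]['pixels'][140:230,170:280]; cv2.imwrite('pics/clamps.png',cv2.resize(s[:,:,::-1],None,fx=6,fy=6,interpolation=cv2.INTER_CUBIC))
E
```

```text
pot_a [684.1  29.2] [ 3.3 -0.7  2.9 -0.5 -1.8 -1.2 -2.3 -0.8]
pot_a [551.6 -89.3] [ 3.2  4.9 -0.5 -5.1  0.5  0.5 -0.7 -1.9]
glue [661.  -86.7] [ 0.1  0.7  0.3 -1.1 -1.  -5.7  0.5  1. ]
can [566.  441.5] [ 0.2 -0.5  0.8 -0.4 -0.5 -0.7 -2.3 -0.3]
brush ((435.3759765625, -43.61040496826172), (13.740233421325684, 144.0198211669922), 74.83442687988281) [434.7 -43.3] [366.6 -65.6] [504.8 -21.9]
pot_bin ((443.40087890625, -313.53387451171875), (121.72761535644531, 127.96184539794922), 0.191308856010437) [ 466.1 -316.5] [ 382.7 -377.6] [ 504.4 -249.5]
brush_tray ((607.5060424804688, -320.5093994140625), (94.6685562133789, 205.6320037841797), 1.0369064807891846) [ 604.5 -331. ] [ 560.8 -423.3] [ 655.8 -217.5]
figure ((552.8236694335938, -76.76402282714844), (54.664337158203125, 29.741836547851562), 35.7119026184082) [551.9 -80.1] [ 529.8 -101.3] [578.9 -60.8]
clamp ((538.3484497070312, 282.6460266113281), (113.05947875976562, 235.23153686523438), 86.65705871582031) [504.4 277.2] [419.6 221.9] [656.8 344.4]
```

View pics/clamp.png

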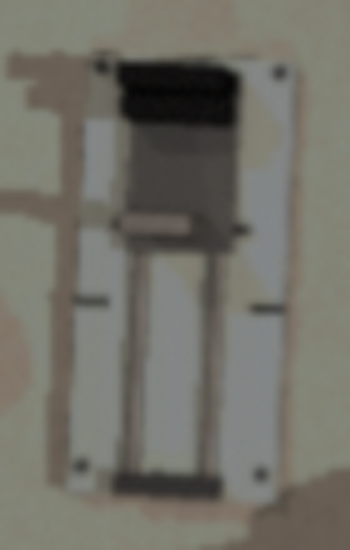

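The clamp crop shows mark lines at (91,300) and (268,308), and the right-hand pointer at (241,230). The tab top is at about (157,223).

```bash
python3 - <<'E'
from h import *
np.set_printoptions(precision=1,suppress=True)
T=r.get_image('top');S=r.get_image('side')
def dark(im,c,rad=12,th=38):
    g=im['pixels'].max(2).astype(int); c=np.array(c).round().astype(int)
    w=g[c[1]-rad:c[1]+rad+1,c[0]-rad:c[0]+rad+1]; n,l,st,ce=cv2.connectedComponentsWithStats((w<th).astype('uint8'))
    i=min(range(1,n),key=lambda i:np.hypot(*(ce[i]-rad))-st[i,4]*.1); return ce[i]+c-rad,st[i]
for ut,us in [((296.8,166.6),(315,226)),((303.8,212.1),(276.5,244))]:
    a,sa=dark(T,ut); b,sb=dark(S,us); print(a,sa,b,sb)
    c1,d1=ray(T,a);c2,d2=ray(S,b)
    k=np.linalg.lstsq(np.c_[d1[0],-d2[0]],c2-c1,rcond=None)[0]
    print('tri',c1+k[0]*d1[0],c2+k[1]*d2[0],'z45:',onz(T,a,45)[0],onz(S,b,43)[0])
o=np.array([165,170])-0.4
m=onz(T,[[91/5,300/5]+o,[268/5,308/5]+o],14); print('marks',m,m.mean(0))
print('pointer',onz(T,[[241/5,230/5]+o],20)); print('tabtop',onz(T,[[157/5,223/5]+o],85))
for im in (T,S):
  print('pot det',[(round(d['score'],2),np.array(d['extent'])) for d in r.boxes_of(im,'pot_a')])
  print('mark',[(round(d['score'],2),onz(im,d['xy'],0)[0]) for d in r.landmark_of(im,'mark')])
# brush triangulation of ends colours: mask side
m=r.trace(S,'brush')[0]['mask']; ys,xs=np.where(m); p=onz(S,np.c_[xs,ys],9)[:,:2].astype('f4'); print('brush side',cv2.minAreaRect(p))
m=r.trace(S,'glue')[0]['mask'];
for t,z in [('pot_bin',35),('brush_tray',28)]:
    for im in (T,S):
        m=r.trace(im,t)[0]['mask'].astype('uint8'); c=max(cv2.findContours(m,0,2)[0],key=cv2.contourArea)
        p=onz(im,c.reshape(-1,2),z)[:,:2].astype('f4'); print(t,cv2.minAreaRect(p))
E
```

```text
[296.3 166.5] [  6   6  12  12 112] [314.  222.1] [  5   2  13  13 130]
tri [685.3  33.5  36.1] [686.8  32.8  36.3] z45: [684.   33.6  45. ] [683.5  28.4  43. ]
[303.  212.2] [  5   7  13  12 115] [275.9 244.1] [  6   6  13  13 143]
tri [568.7  18.7  37.2] [570.4  18.   37.3] z45: [568.3  18.8  45. ] [568.4  14.3  43. ]
marks [[529.9 330.9  14. ]
 [524.4 238.1  14. ]] [527.2 284.5  14. ]
pointer [[564.8 250.8  20. ]]
tabtop [[566.1 280.5  85. ]]
pot det [(0.74, array([234. , 134.1, 250.9, 150.3])), (0.69, array([297.5, 208.8, 311.9, 219. ])), (0.68, array([414. , 235.2, 464.1, 282.3])), (0.56, array([278.9, 113.7, 295.9, 128.4]))]
mark []
pot det [(0.83, array([269.9, 238.7, 283.6, 258.1])), (0.73, array([337.9, 195.6, 355.9, 212.5])), (0.55, array([308.6, 213.7, 324.6, 236.2])), (0.51, array([302.9, 172.1, 316.2, 193. ]))]
mark []
brush side ((437.73095703125, -46.83110046386719), (19.737476348876953, 150.4800262451172), 76.1968994140625)
pot_bin ((442.61688232421875, -313.5364990234375), (123.665283203125, 127.96184539794922), 0.191308856010437)
pot_bin ((440.920166015625, -323.3819580078125), (123.14488983154297, 124.36975860595703), 88.00750732421875)
brush_tray ((608.3273315429688, -320.5739440917969), (91.11917877197266, 205.48451232910156), 0.8151845335960388)
brush_tray ((604.3917846679688, -326.268310546875), (100.12275695800781, 206.27708435058594), 0.5562670230865479)
```

View pics/clamps.png

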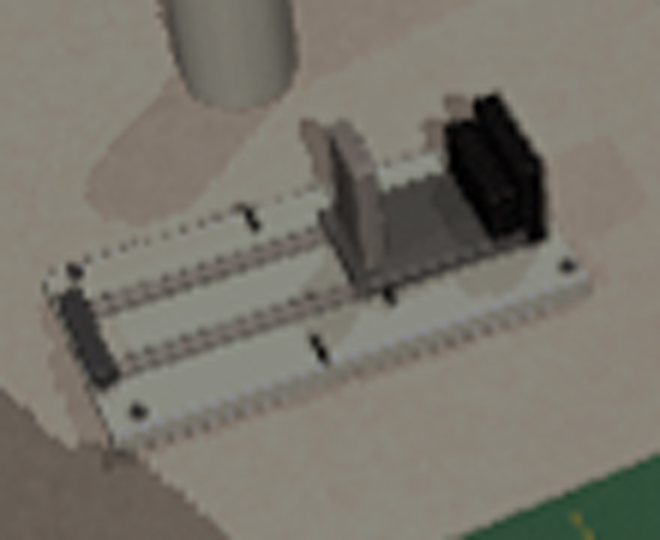

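The side crop shows the tab standing upright, the near pointer at (390,295) and the near mark line at (320,348). The travel needed is about 39 mm.

```bash
cat > go.py <<'E'
import sys,numpy as np
from scipy.spatial.transform import Rotation as Ro
from workcell import r
s=r.read_state(); R=Ro.from_rotvec(s['tool_rot']).as_matrix(); p=np.array(s['tool_pos'])
psi=np.degrees(np.arctan2(R[1,0],R[0,0]))
print('t',round(float(s['clock']),2),'p',p.round(1),'psi',round(psi,2),'tilt',R[:,2].round(3),'w',round(float(s['grip_width']),1),'gf',round(float(s['gripper_force']),1),'F',np.array(s['force']).round(1))
if len(sys.argv)>3:
    g=np.array([float(a) for a in sys.argv[1:4]]); print('tool delta',(R.T@(g-p)).round(1))
if len(sys.argv)>4:
    a=np.radians(float(sys.argv[4])); G=np.array([[np.cos(a),np.sin(a),0],[np.sin(a),-np.cos(a),0],[0,0,-1]])
    print('turn',Ro.from_matrix(R.T@G).as_rotvec().round(4))
E
python3 go.py 569 18.5 200 90
```

```text
t 2.45 p [ 274.5 -561.5  303.9] psi 26.05 tilt [-0.  0. -1.] w 85.5 gf 0.0 F [ 0.8 -0.2  0.6]
tool delta [ 519.3 -391.7  103.9]
turn [-0.     -0.     -1.1161]
```

>>> servo_tool:
  plan:
    - [[0, 0, 0.005], [0, 0, -0.093], 1]
    - [[0, 0, 0.005], [0, 0, -0.093], 1]
    - [[0, 0, 0.005], [0, 0, -0.093], 1]
    - [[0, 0, 0.005], [0, 0, -0.093], 1]
    - [[0, 0, 0.005], [0, 0, -0.093], 1]
    - [[0, 0, 0.005], [0, 0, -0.093], 1]
    - [[0, 0, 0.005], [0, 0, -0.093], 1]
    - [[0, 0, 0.005], [0, 0, -0.093], 1]
    - [[0, 0, 0.005], [0, 0, -0.093], 1]
    - [[0, 0, 0.005], [0, 0, -0.093], 1]
    - [[0, 0, 0.005], [0, 0, -0.093], 1]
    - [[0, 0, 0.005], [0, 0, -0.093], 1]

```text
clock: 3.45
tool_pos: [274.5, -561.5, 243.6]
tool_rot: [-2.216, -2.226, 0.0]
force: [-1.0, -0.4, 0.5]
grip_width: 85.6
gripper_force: 0.0
```

>>> servo_tool:
  plan:
    - [[0.032, 0.016, 0], [0, 0, 0], 1]
    - [[0.032, 0.016, 0], [0, 0, 0], 1]
    - [[0.032, 0.016, 0], [0, 0, 0], 1]
    - [[0.032, 0.016, 0], [0, 0, 0], 1]
    - [[0.032, 0.016, 0], [0, 0, 0], 1]
    - [[0.032, 0.016, 0], [0, 0, 0], 1]
    - [[0.032, 0.016, 0], [0, 0, 0], 1]
    - [[0.032, 0.016, 0], [0, 0, 0], 1]
    - [[0.032, 0.016, 0], [0, 0, 0], 1]
    - [[0.032, 0.016, 0], [0, 0, 0], 1]
    - [[0.032, 0.016, 0], [0, 0, 0], 1]
    - [[0.032, 0.016, 0], [0, 0, 0], 1]

```text
clock: 4.45
tool_pos: [467.1, -175.9, 244.1]
tool_rot: [2.221, 2.221, 0.0]
force: [0.9, -1.2, 0.6]
grip_width: 85.2
gripper_force: 0.0
```

```bash
python3 go.py 569 18.5 85 90
```

```text
t 4.45 p [ 467.1 -175.9  244.1] psi 89.99 tilt [ 0. -0. -1.] w 85.2 gf 0.0 F [ 0.9 -1.2  0.6]
tool delta [194.4 101.8 159.1]
turn [ 0.0003  0.0002 -0.0002]
```

>>> servo_tool:
  plan:
    - [[0.0324, 0.017, 0], [0, 0, 0], 1]
    - [[0.0324, 0.017, 0], [0, 0, 0], 1]
    - [[0.0324, 0.017, 0], [0, 0, 0], 1]
    - [[0.0324, 0.017, 0], [0, 0, 0], 1]
    - [[0.0324, 0.017, 0.01], [0, 0, 0], 1]
    - [[0.0324, 0.017, 0.02], [0, 0, 0], 1]
    - [[0, 0, 0.03], [0, 0, 0], 1]
    - [[0, 0, 0.03], [0, 0, 0], 1]
    - [[0, 0, 0.03], [0, 0, 0], 1]
    - [[0, 0, 0.025], [0, 0, 0], 1]
    - [[0, 0, 0.014], [0, 0, 0], 1]
    - [[0, 0, 0], [0, 0, 0], -1]

```text
clock: 5.45
tool_pos: [567.2, 16.9, 82.1]
tool_rot: [-2.219, -2.22, 0.005]
force: [-1.2, 0.1, 0.2]
grip_width: 75.5
gripper_force: 0.0
```

>>> servo_tool:
  plan:
    - [[0, 0, 0], [0, 0, 0], -1]
    - [[0, 0, 0], [0, 0, 0], -1]
    - [[0, 0, 0], [0, 0, 0], -1]
    - [[0, 0, 0], [0, 0, 0], -1]
    - [[0, 0, 0], [0, 0, 0], -1]
    - [[0, 0, 0], [0, 0, 0], -1]

```text
clock: 5.95
tool_pos: [569.3, 16.8, 86.5]
tool_rot: [2.221, 2.22, 0.002]
force: [-1.7, 0.9, 11.4]
grip_width: 30.8
gripper_force: 58.5
```

>>> servo_tool:
  plan:
    - [[0, 0, -0.015], [0, 0, 0], -1]
    - [[0, 0, -0.025], [0, 0, 0], -1]
    - [[0, 0, -0.03], [0, 0, 0], -1]
    - [[0, 0, -0.03], [0, 0, 0], -1]
    - [[0, 0, 0], [0, 0, 0], -1]

```text
clock: 6.37
tool_pos: [570.6, 17.0, 190.9]
tool_rot: [2.218, 2.217, 0.009]
force: [2.0, 0.3, 0.3]
grip_width: 30.6
gripper_force: 59.4
```

```bash
python3 - <<'E'
from h import *
S=r.get_image('side'); p=np.array(r.read_state()['tool_pos'])
u,v=proj(S,[p-[0,0,54]])[0].astype(int); print(u,v)
c=S['pixels'][v-60:v+60,u-80:u+80,::-1]; cv2.imwrite('pics/g1.png',cv2.resize(c,None,fx=4,fy=4,interpolation=cv2.INTER_CUBIC))
E
python3 go.py 443 -345 190 90
```

```text
275 218
t 6.42 p [569.9  16.8 188.4] psi 89.97 tilt [ 0.006  0.    -1.   ] w 30.6 gf 59.4 F [-0.2 -0.  -2.1]
tool delta [-361.9 -126.7   -2.3]
turn [ 0.0058 -0.0001 -0.0006]
```

View pics/g1.png

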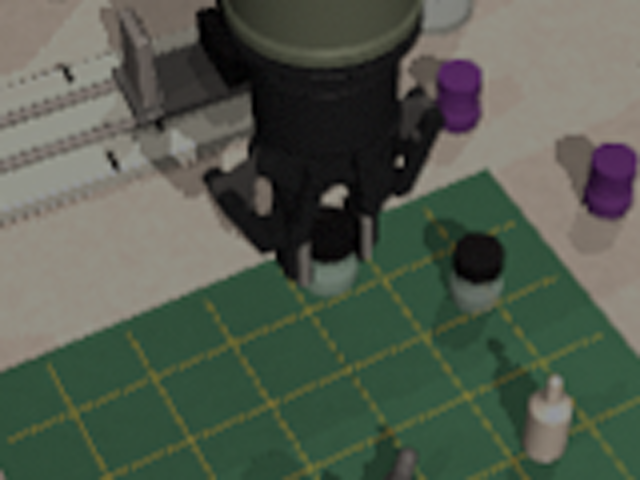

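The side crop shows the pot gripped upright by the lid and neck at (330,250), clear of the mat.

>>> servo_tool:
  plan:
    - [[-0.03, -0.0105, 0], [0, 0, 0], -1]
    - [[-0.03, -0.0105, 0], [0, 0, 0], -1]
    - [[-0.03, -0.0105, 0], [0, 0, 0], -1]
    - [[-0.03, -0.0105, 0], [0, 0, 0], -1]
    - [[-0.03, -0.0105, 0], [0, 0, 0], -1]
    - [[-0.03, -0.0105, 0], [0, 0, 0], -1]
    - [[-0.03, -0.0105, 0], [0, 0, 0], -1]
    - [[-0.03, -0.0105, 0], [0, 0, 0], -1]
    - [[-0.03, -0.0105, 0], [0, 0, 0], -1]
    - [[-0.03, -0.0105, 0], [0, 0, 0], -1]
    - [[-0.03, -0.0105, 0], [0, 0, 0], -1]
    - [[-0.03, -0.0105, 0], [0, 0, 0], -1]

```text
clock: 7.42
tool_pos: [441.5, -344.6, 184.7]
tool_rot: [-2.222, -2.221, 0.0]
force: [1.1, -0.1, -0.6]
grip_width: 30.7
gripper_force: 59.4
```

```bash
python3 go.py 443 -345 89 90
```

```text
t 7.42 p [ 441.5 -344.6  184.7] psi 89.99 tilt [-0. -0. -1.] w 30.7 gf 59.4 F [ 1.1 -0.1 -0.6]
tool delta [-0.4  1.5 95.7]
turn [-0.0002  0.     -0.0002]
```

>>> servo_tool:
  plan:
    - [[0, 0, 0.025], [0, 0, 0], -1]
    - [[0, 0, 0.03], [0, 0, 0], -1]
    - [[0, 0, 0.02], [0, 0, 0], -1]
    - [[0, 0, 0.012], [0, 0, 0], -1]
    - [[0, 0, 0.008], [0, 0, 0], -1]
    - [[0, 0, 0], [0, 0, 0], -1]

```text
clock: 7.92
tool_pos: [442.2, -342.7, 88.8]
tool_rot: [-2.22, -2.221, 0.0]
force: [0.5, 0.0, -0.1]
grip_width: 30.4
gripper_force: 59.5
```

Open partly, then rise.

>>> servo_tool:
  plan:
    - [[0, 0, 0.0015], [0, 0, 0], -1]
    - [[0, 0, 0], [0, 0, 0], 0.25]
    - [[0, 0, 0], [0, 0, 0], 0.25]
    - [[0, 0, 0], [0, 0, 0], 0.25]
    - [[0, 0, 0], [0, 0, 0], 0.25]
    - [[0, 0, -0.02], [0, 0, 0], 0.25]
    - [[0, 0, -0.03], [0, 0, 0], 0.25]
    - [[0, 0, -0.035], [0, 0, 0], 0.5]
    - [[0, 0, -0.035], [0, 0, 0], 1]
    - [[0, 0, 0], [0, 0, 0], 1]

```text
clock: 8.75
tool_pos: [444.3, -344.2, 214.7]
tool_rot: [2.216, 2.215, 0.002]
force: [0.9, -1.0, 1.1]
grip_width: 84.8
gripper_force: 0.0
```

```bash
python3 go.py 685 32 200 90; python3 - <<'E'
from h import *
T=r.get_image('top'); save(T,'t1.png')
for t,z in [('pot_bin',35),('pot_a',48)]:
    for d in r.trace(T,t):
        ys,xs=np.where(d['mask']); p=onz(T,np.c_[xs,ys],z)[:,:2]; print(t,round(d['score'],2),p.mean(0).round(1),np.ptp(p,axis=0).round(1))
c=T['pixels'][160:310,360:510,::-1]; cv2.imwrite('pics/bin1.png',cv2.resize(c,None,fx=4,fy=4,interpolation=cv2.INTER_CUBIC))
E
```

```text
t 8.75 p [ 444.3 -344.2  214.7] psi 89.98 tilt [ 0.006 -0.005 -1.   ] w 84.8 gf 0.0 F [ 0.9 -1.   1.1]
tool delta [376.4 240.4  14.4]
turn [ 0.0065  0.0048 -0.0003]
pot_bin 0.88 [ 443.6 -310.4] [122.  129.5]
pot_a 0.63 [797.7  59.5] [36.4 28.1]
pot_a 0.55 [ 444.1 -336.2] [33.1 43.7]
pot_a 0.54 [751.  169.3] [33.8 33.1]
pot_a 0.42 [680.9  33.5] [33.2 28. ]
```

View pics/bin1.png

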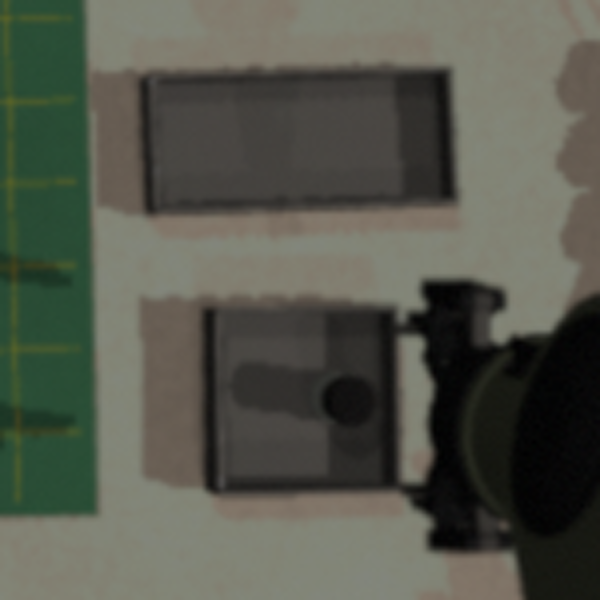

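The pot stands upright in the bin, lid at (348,400), with room on the left for the second one. The tray is empty above it.

>>> servo_tool:
  plan:
    - [[0.0314, 0.02, 0], [0.006, 0.005, 0], 1]
    - [[0.0314, 0.02, 0], [0, 0, 0], 1]
    - [[0.0314, 0.02, 0], [0, 0, 0], 1]
    - [[0.0314, 0.02, 0], [0, 0, 0], 1]
    - [[0.0314, 0.02, 0], [0, 0, 0], 1]
    - [[0.0314, 0.02, 0], [0, 0, 0], 1]
    - [[0.0314, 0.02, 0], [0, 0, 0], 1]
    - [[0.0314, 0.02, 0], [0, 0, 0], 1]
    - [[0.0314, 0.02, 0], [0, 0, 0], 1]
    - [[0.0314, 0.02, 0], [0, 0, 0], 1]
    - [[0.0314, 0.02, 0], [0, 0, 0], 1]
    - [[0.0314, 0.02, 0], [0, 0, 0], 1]

```text
clock: 9.9
tool_pos: [682.8, 35.4, 207.3]
tool_rot: [-2.215, -2.215, 0.004]
force: [-0.2, -0.3, 0.8]
grip_width: 85.3
gripper_force: 0.0
```

```bash
python3 go.py 685 32 86 90
```

```text
t 9.9 p [682.8  35.4 207.3] psi 90.01 tilt [-0.008  0.005 -1.   ] w 85.3 gf 0.0 F [-0.2 -0.3  0.8]
tool delta [ -4.    3.2 121.3]
turn [-0.0081 -0.0046  0.0002]
```

>>> servo_tool:
  plan:
    - [[-0.003, 0.003, 0.03], [-0.006, -0.005, 0], 1]
    - [[0, 0, 0.035], [0, 0, 0], 1]
    - [[0, 0, 0.03], [0, 0, 0], 1]
    - [[0, 0, 0.018], [0, 0, 0], 1]
    - [[0, 0, 0.008], [0, 0, 0], 1]
    - [[0, 0, 0], [0, 0, 0], -1]
    - [[0, 0, 0], [0, 0, 0], -1]
    - [[0, 0, 0], [0, 0, 0], -1]
    - [[0, 0, 0], [0, 0, 0], -1]
    - [[0, 0, 0], [0, 0, 0], -1]
    - [[0, 0, 0], [0, 0, 0], -1]
    - [[0, 0, 0], [0, 0, 0], -1]

```text
clock: 10.9
tool_pos: [686.0, 30.8, 89.4]
tool_rot: [2.221, 2.22, 0.002]
force: [-0.5, -0.3, 7.6]
grip_width: 30.5
gripper_force: 58.5
```

>>> servo_tool:
  plan:
    - [[0, 0, -0.015], [0, 0, 0], -1]
    - [[0, 0, -0.025], [0, 0, 0], -1]
    - [[0, 0, -0.03], [0, 0, 0], -1]
    - [[0, 0, -0.03], [0, 0, 0], -1]
    - [[0, 0, 0], [0, 0, 0], -1]

```text
clock: 11.32
tool_pos: [687.6, 31.2, 195.5]
tool_rot: [2.218, 2.217, 0.011]
force: [0.7, -0.1, -0.8]
grip_width: 30.2
gripper_force: 59.0
```

```bash
python3 go.py 443 -287 190 90
```

```text
t 11.32 p [687.6  31.2 195.5] psi 89.98 tilt [ 0.009  0.001 -1.   ] w 30.2 gf 59.0 F [ 0.7 -0.1 -0.8]
tool delta [-318.3 -244.5    3. ]
turn [ 0.0087 -0.0009 -0.0004]
```

>>> servo_tool:
  plan:
    - [[-0.0265, -0.0203, 0], [0, 0, 0], -1]
    - [[-0.0265, -0.0203, 0], [0, 0, 0], -1]
    - [[-0.0265, -0.0203, 0], [0, 0, 0], -1]
    - [[-0.0265, -0.0203, 0], [0, 0, 0], -1]
    - [[-0.0265, -0.0203, 0], [0, 0, 0], -1]
    - [[-0.0265, -0.0203, 0], [0, 0, 0], -1]
    - [[-0.0265, -0.0203, 0], [0, 0, 0], -1]
    - [[-0.0265, -0.0203, 0], [0, 0, 0], -1]
    - [[-0.0265, -0.0203, 0], [0, 0, 0], -1]
    - [[-0.0265, -0.0203, 0], [0, 0, 0], -1]
    - [[-0.0265, -0.0203, 0], [0, 0, 0], -1]
    - [[-0.0265, -0.0203, 0], [0, 0, 0], -1]

```text
clock: 12.32
tool_pos: [440.8, -288.4, 189.1]
tool_rot: [2.22, 2.22, 0.0]
force: [1.5, -1.2, -0.0]
grip_width: 30.2
gripper_force: 59.1
```

```bash
python3 go.py 443 -287 91.5 90
```

```text
t 12.32 p [ 440.8 -288.4  189.1] psi 90.0 tilt [ 0.001 -0.001 -1.   ] w 30.2 gf 59.1 F [ 1.5 -1.2 -0. ]
tool delta [ 1.5  2.1 97.6]
turn [0.0012 0.0012 0.0001]
```

>>> servo_tool:
  plan:
    - [[0.001, 0.002, 0.025], [0, 0, 0], -1]
    - [[0, 0, 0.03], [0, 0, 0], -1]
    - [[0, 0, 0.02], [0, 0, 0], -1]
    - [[0, 0, 0.012], [0, 0, 0], -1]
    - [[0, 0, 0.01], [0, 0, 0], -1]
    - [[0, 0, 0], [0, 0, 0], -1]

```text
clock: 12.82
tool_pos: [443.9, -286.0, 90.3]
tool_rot: [-2.221, -2.222, 0.0]
force: [-0.8, 0.6, -0.9]
grip_width: 30.2
gripper_force: 67.6
```

>>> servo_tool:
  plan:
    - [[0, 0, 0], [0, 0, 0], -1]
    - [[0, 0, 0], [0, 0, 0], 0.25]
    - [[0, 0, 0], [0, 0, 0], 0.25]
    - [[0, 0, 0], [0, 0, 0], 0.25]
    - [[0, 0, 0], [0, 0, 0], 0.25]
    - [[0, 0, -0.02], [0, 0, 0], 0.25]
    - [[0, 0, -0.03], [0, 0, 0], 0.25]
    - [[0, 0, -0.03], [0, 0, 0], 0.5]
    - [[0, 0, -0.03], [0, 0, 0], 0.5]
    - [[0.02, 0, 0], [0, 0, 0], 0.5]
    - [[0.03, 0, 0], [0, 0, 0], 0.5]
    - [[0.03, 0, 0], [0, 0, 0], 0.5]

```text
clock: 13.82
tool_pos: [443.5, -205.9, 201.5]
tool_rot: [2.223, 2.218, 0.001]
force: [0.6, -0.1, 0.2]
grip_width: 64.2
gripper_force: 0.0
```

```bash
python3 go.py 449 -48 160 165; python3 - <<'E'
from h import *
T=r.get_image('top');S=r.get_image('side')
for im in (T,S):
    m=r.trace(im,'brush')[0]['mask']; ys,xs=np.where(m); p=onz(im,np.c_[xs,ys],9)[:,:2].astype('f4'); print(cv2.minAreaRect(p))
def crop(im,a,b,c,d,f): return cv2.resize(im['pixels'][a:b,c:d,::-1],None,fx=f,fy=f,interpolation=cv2.INTER_CUBIC)
a=crop(T,200,300,310,480,2.35); b=crop(S,270,420,200,370,2.35)
w=min(a.shape[1],b.shape[1]); cv2.imwrite('pics/c2.png',np.r_[a[:,:w],b[:,:w]])
E
```

```text
t 13.82 p [ 443.5 -205.9  201.5] psi 89.88 tilt [ 0.001 -0.001 -1.   ] w 64.2 gf 0.0 F [ 0.6 -0.1  0.2]
tool delta [157.9   5.1  41.4]
turn [ 6.0000e-04  1.4000e-03 -1.3111e+00]
((435.5361328125, -43.037837982177734), (14.96118450164795, 149.00567626953125), 74.88143920898438)
((412.0082092285156, -38.03912353515625), (16.264869689941406, 96.44825744628906), 73.77584838867188)
```

View pics/c2.png

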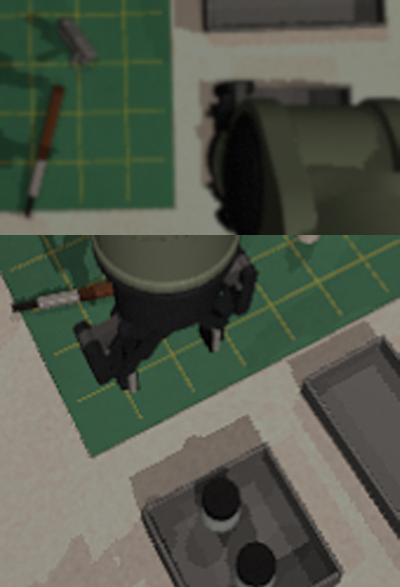

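Both pots stand upright in the bin, lids at (222,500) and (257,565). The brush lies unmoved.

>>> servo_tool:
  plan:
    - [[0, 0, 0.002], [0, 0, -0.1093], 0.3]
    - [[0, 0, 0.002], [0, 0, -0.1093], 0.3]
    - [[0, 0, 0.002], [0, 0, -0.1093], 0.3]
    - [[0, 0, 0.002], [0, 0, -0.1093], 0.3]
    - [[0, 0, 0.002], [0, 0, -0.1093], 0.3]
    - [[0, 0, 0.002], [0, 0, -0.1093], 0.3]
    - [[0, 0, 0.002], [0, 0, -0.1093], 0.3]
    - [[0, 0, 0.002], [0, 0, -0.1093], 0.3]
    - [[0, 0, 0.002], [0, 0, -0.1093], 0.3]
    - [[0, 0, 0.002], [0, 0, -0.1093], 0.3]
    - [[0, 0, 0.002], [0, 0, -0.1093], 0.3]
    - [[0, 0, 0.002], [0, 0, -0.1093], 0.3]

```text
clock: 15.02
tool_pos: [443.6, -207.4, 176.6]
tool_rot: [-0.401, -3.116, 0.0]
force: [0.3, -0.9, 0.1]
grip_width: 55.4
gripper_force: 0.0
```

```bash
python3 go.py 448.5 -46.5 78 164.8
```

```text
t 15.02 p [ 443.6 -207.4  176.6] psi 165.35 tilt [-0. -0. -1.] w 55.4 gf 0.0 F [ 0.3 -0.9  0.1]
tool delta [ 35.9 156.9  98.6]
turn [-0.0003 -0.0001  0.0096]
```

>>> servo_tool:
  plan:
    - [[0.0072, 0.0314, 0.006], [0, 0, 0], 0.3]
    - [[0.0072, 0.0314, 0.006], [0, 0, 0], 0.3]
    - [[0.0072, 0.0314, 0.006], [0, 0, 0], 0.3]
    - [[0.0072, 0.0314, 0.006], [0, 0, 0], 0.3]
    - [[0.0072, 0.0314, 0.006], [0, 0, 0], 0.3]
    - [[0, 0, 0.02], [0, 0, 0], 0.3]
    - [[0, 0, 0.02], [0, 0, 0], 0.3]
    - [[0, 0, 0.013], [0, 0, 0], 0.3]
    - [[0, 0, 0.005], [0, 0, 0], 0.3]
    - [[0, 0, 0], [0, 0, 0], 0.3]

```text
clock: 15.85
tool_pos: [449.0, -45.7, 88.0]
tool_rot: [-0.407, -3.114, 0.0]
force: [-0.5, -1.3, 0.5]
grip_width: 55.5
gripper_force: 0.0
```

```bash
python3 go.py 448.5 -46.5 78 164.8
```

```text
t 15.85 p [449.  -45.7  88. ] psi 165.1 tilt [-0.002 -0.    -1.   ] w 55.5 gf 0.0 F [-0.5 -1.3  0.5]
tool delta [ 0.3 -0.9 10. ]
turn [-0.0005 -0.0014  0.0053]
```

>>> servo_tool:
  plan:
    - [[0, 0, 0.006], [0, 0, 0.005], 0.3]
    - [[0, 0, 0.003], [0, 0, 0], 0.3]
    - [[0, 0, 0], [0, 0, 0], -1]
    - [[0, 0, 0], [0, 0, 0], -1]
    - [[0, 0, 0], [0, 0, 0], -1]
    - [[0, 0, 0], [0, 0, 0], -1]
    - [[0, 0, 0], [0, 0, 0], -1]
    - [[0, 0, 0], [0, 0, 0], -1]
    - [[0, 0, 0], [0, 0, 0], -1]

```text
clock: 16.6
tool_pos: [449.3, -45.3, 80.3]
tool_rot: [0.414, 3.114, -0.001]
force: [-1.3, -0.2, 9.6]
grip_width: 9.8
gripper_force: 58.8
```

>>> servo_tool:
  plan:
    - [[0, 0, -0.01], [0, 0, 0], -1]
    - [[0, 0, -0.02], [0, 0, 0], -1]
    - [[0, 0, -0.03], [0, 0, 0], -1]
    - [[0, 0, -0.035], [0, 0, 0], -1]
    - [[0, 0, -0.02], [0, 0, 0], -1]
    - [[0, 0, 0], [0, 0, 0.07], -1]
    - [[0, 0, 0], [0, 0, 0.1], -1]
    - [[0, 0, 0], [0, 0, 0.1], -1]
    - [[0, 0, 0], [0, 0, 0.1], -1]
    - [[0, 0, 0], [0, 0, 0.1], -1]
    - [[0, 0, 0], [0, 0, 0.1], -1]
    - [[0, 0, 0], [0, 0, 0.1], -1]

```text
clock: 17.6
tool_pos: [449.2, -45.2, 195.0]
tool_rot: [1.422, 2.801, 0.0]
force: [0.2, -0.1, -0.9]
grip_width: 9.5
gripper_force: 59.0
```

>>> servo_tool:
  plan:
    - [[0, 0, 0], [0, 0, 0.1], -1]
    - [[0, 0, 0], [0, 0, 0.1], -1]
    - [[0, 0, 0], [0, 0, 0.1], -1]
    - [[0, 0, 0], [0, 0, 0.1], -1]
    - [[0, 0, 0], [0, 0, 0.1], -1]
    - [[0, 0, 0], [0, 0, 0.1], -1]
    - [[0, 0, 0], [0, 0, 0.04], -1]
    - [[0, 0, 0], [0, 0, 0], -1]

```text
clock: 18.27
tool_pos: [449.2, -45.1, 195.1]
tool_rot: [2.227, 2.215, 0.0]
force: [-0.0, -0.8, -0.4]
grip_width: 9.7
gripper_force: 59.0
```

```bash
python3 go.py 607 -336 190 90; python3 - <<'E'
from h import *
S=r.get_image('side')
cv2.imwrite('pics/b.png',cv2.resize(S['pixels'][180:360,140:380,::-1],None,fx=3,fy=3,interpolation=cv2.INTER_CUBIC))
E
```

```text
t 18.27 p [449.2 -45.1 195.1] psi 89.7 tilt [ 0. -0. -1.] w 9.7 gf 59.0 F [-0.  -0.8 -0.4]
tool delta [-290.1  159.3    5.2]
turn [ 0.0004  0.0002 -0.0053]
```

View pics/b.png

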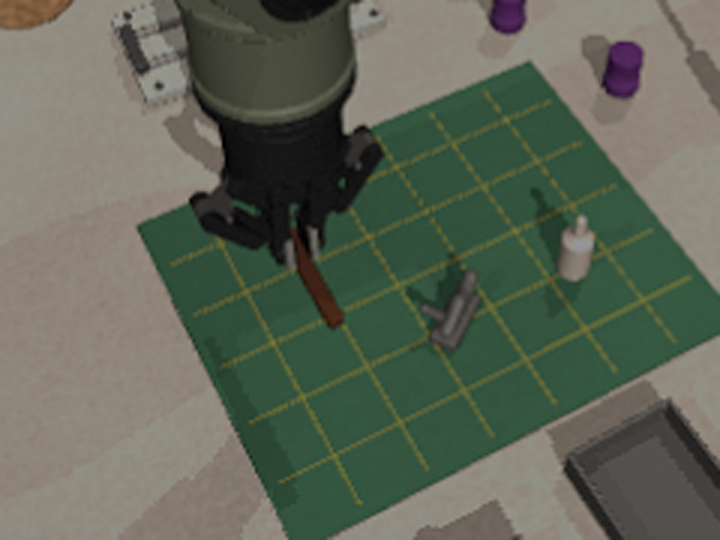

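The side crop shows the brush held level, butt pointing to -y (340,320). The figure and glue are undisturbed.

>>> servo_tool:
  plan:
    - [[-0.0242, 0.0133, 0], [0, 0, -0.005], -1]
    - [[-0.0242, 0.0133, 0], [0, 0, 0], -1]
    - [[-0.0242, 0.0133, 0], [0, 0, 0], -1]
    - [[-0.0242, 0.0133, 0], [0, 0, 0], -1]
    - [[-0.0242, 0.0133, 0], [0, 0, 0], -1]
    - [[-0.0242, 0.0133, 0], [0, 0, 0], -1]
    - [[-0.0242, 0.0133, 0], [0, 0, 0], -1]
    - [[-0.0242, 0.0133, 0], [0, 0, 0], -1]
    - [[-0.0242, 0.0133, 0], [0, 0, 0], -1]
    - [[-0.0242, 0.0133, 0], [0, 0, 0], -1]
    - [[-0.0242, 0.0133, 0], [0, 0, 0], -1]
    - [[-0.0242, 0.0133, 0], [0, 0, 0], -1]

```text
clock: 19.32
tool_pos: [609.4, -336.8, 194.7]
tool_rot: [-2.217, -2.225, -0.0]
force: [-0.6, 0.2, 0.3]
grip_width: 10.0
gripper_force: 59.0
```

```bash
python3 go.py 607 -336 83 90
```

```text
t 19.32 p [ 609.4 -336.8  194.7] psi 90.19 tilt [-0.  0. -1.] w 10.0 gf 59.0 F [-0.6  0.2  0.3]
tool delta [  0.8  -2.4 111.7]
turn [-0.0001 -0.0004  0.0034]
```

>>> servo_tool:
  plan:
    - [[0, -0.002, 0.025], [0, 0, 0], -1]
    - [[0, 0, 0.03], [0, 0, 0], -1]
    - [[0, 0, 0.03], [0, 0, 0], -1]
    - [[0, 0, 0.015], [0, 0, 0], -1]
    - [[0, 0, 0.008], [0, 0, 0], -1]
    - [[0, 0, 0.003], [0, 0, 0], -1]
    - [[0, 0, 0], [0, 0, 0], -1]

```text
clock: 19.9
tool_pos: [607.5, -335.4, 84.3]
tool_rot: [2.219, 2.224, 0.0]
force: [0.7, -0.1, 0.1]
grip_width: 10.0
gripper_force: 59.0
```

>>> servo_tool:
  plan:
    - [[0, 0, 0.002], [0, 0, 0], -1]
    - [[0, 0, 0], [0, 0, 0], -0.3]
    - [[0, 0, 0], [0, 0, 0], -0.3]
    - [[0, 0, 0], [0, 0, 0], -0.3]
    - [[0, 0, 0], [0, 0, 0], -0.3]
    - [[0, 0, -0.015], [0, 0, 0], -0.3]
    - [[0, 0, -0.03], [0, 0, 0], -0.3]
    - [[0, 0, -0.03], [0, 0, 0], -0.3]
    - [[0, 0, -0.035], [0, 0, 0], -0.3]
    - [[0.02, 0, -0.01], [0, 0, 0], 0]
    - [[0.03, 0, 0], [0, 0, 0], 0]
    - [[0.03, 0, 0], [0, 0, 0], 0]

```text
clock: 20.9
tool_pos: [607.0, -255.2, 204.2]
tool_rot: [2.22, 2.219, 0.001]
force: [0.5, 0.2, -0.9]
grip_width: 42.5
gripper_force: 0.0
```

>>> servo_tool:
  plan:
    - [[0.035, 0, 0], [0, 0, 0], 0.2]
    - [[0.035, 0, 0], [0, 0, 0], 0.2]
    - [[0.035, 0, 0], [0, 0, 0], 0.2]
    - [[0.035, 0, 0], [0, 0, 0], 0.2]
    - [[0.035, 0, 0], [0, 0, 0], 0.2]
    - [[0.035, 0, 0], [0, 0, 0], 0.2]
    - [[0.035, 0, 0], [0, 0, 0], 0.2]
    - [[0.035, 0, 0], [0, 0, 0], 0.2]
    - [[0.03, 0, 0], [0, 0, 0], 0.2]

```text
clock: 21.65
tool_pos: [606.3, 57.3, 203.2]
tool_rot: [2.218, 2.224, 0.002]
force: [1.0, -0.1, -0.1]
grip_width: 51.5
gripper_force: 0.0
```

```bash
python3 go.py 566 280.5 190 86.6; python3 - <<'E'
from h import *
T=r.get_image('top'); S=r.get_image('side')
a=cv2.resize(T['pixels'][165:295,380:490,::-1],(360,425)); b=cv2.resize(S['pixels'][300:420,240:440,::-1],(440,264))
o=np.zeros((425,800,3),'uint8'); o[:,:360]=a; o[:264,360:]=b; cv2.imwrite('pics/done1.png',o)
for im in (T,S):
    for t in ('jaw_tab',): print([(round(d['score'],2),np.array(d['xy']).round(1),onz(im,d['xy'],85)[0].round(1)) for d in r.landmark_of(im,t)[:2]])
E
```

```text
t 21.65 p [606.3  57.3 203.2] psi 90.16 tilt [ 0.001  0.    -1.   ] w 51.5 gf 0.0 F [ 1.  -0.1 -0.1]
tool delta [223.3 -39.7  13.3]
turn [ 0.0012 -0.0005  0.0621]
[(0.83, array([197.2, 214.1]), array([566.3, 277.5,  85. ])), (0.52, array([418.8, 257.6]), array([ 451.8, -258.7,   85. ]))]
[(0.85, array([225.7, 166.9]), array([557.2, 271.8,  85. ]))]
```

View pics/done1.png

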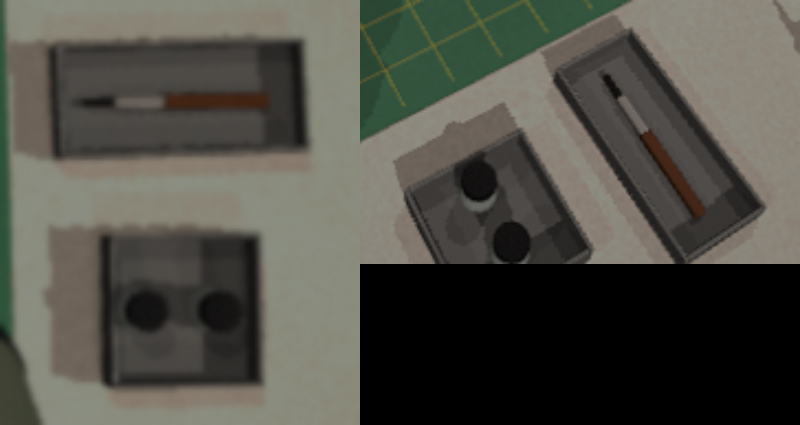

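The brush lies flat in the tray and both pots stand in the bin. Next is the jaw tab.

>>> servo_tool:
  plan:
    - [[0.032, -0.0057, 0], [0, 0, 0], 0.2]
    - [[0.032, -0.0057, 0], [0, 0, 0], 0.2]
    - [[0.032, -0.0057, 0], [0, 0, 0], 0.2]
    - [[0.032, -0.0057, 0], [0, 0, 0], 0.2]
    - [[0.032, -0.0057, 0], [0, 0, 0], 0.2]
    - [[0.032, -0.0057, 0], [0, 0, 0], 0.2]
    - [[0.032, -0.0057, 0], [0, 0, 0], 0.2]
    - [[0, 0, 0], [0, 0, 0.062], 0.2]
    - [[0, 0, 0], [0, 0, 0], 0.2]

```text
clock: 22.6
tool_pos: [566.1, 279.2, 202.3]
tool_rot: [2.289, 2.151, 0.001]
force: [-0.4, -0.1, -0.5]
grip_width: 51.4
gripper_force: 0.0
```

```bash
python3 go.py 566 281 131 86.6
```

```text
t 22.6 p [566.1 279.2 202.3] psi 86.44 tilt [ 0.  0. -1.] w 51.4 gf 0.0 F [-0.4 -0.1 -0.5]
tool delta [ 1.7 -0.3 71.3]
turn [ 0.0003 -0.0003 -0.0028]
```

>>> servo_tool:
  plan:
    - [[0, 0, 0.025], [0, 0, 0], 0.2]
    - [[0, 0, 0.025], [0, 0, 0], 0.2]
    - [[0, 0, 0.015], [0, 0, 0], 0.2]
    - [[0, 0, 0.006], [0, 0, 0], 0.2]
    - [[0, 0, 0], [0, 0, 0], -1]
    - [[0, 0, 0], [0, 0, 0], -1]
    - [[0, 0, 0], [0, 0, 0], -1]
    - [[0, 0, 0], [0, 0, 0], -1]
    - [[0, 0, 0], [0, 0, 0], -1]
    - [[0, 0, 0], [0, 0, 0], -1]
    - [[0, 0, 0], [0, 0, 0], -1]

```text
clock: 23.52
tool_pos: [567.0, 278.3, 132.2]
tool_rot: [2.287, 2.152, 0.003]
force: [0.4, -2.9, 7.4]
grip_width: 11.0
gripper_force: 59.1
```

```bash
python3 go.py 527.2 284.5 131 86.6
```

```text
t 23.52 p [567.  278.3 132.2] psi 86.53 tilt [ 0.002  0.    -1.   ] w 11.0 gf 59.1 F [ 0.4 -2.9  7.4]
tool delta [  3.7 -40.1   1.1]
turn [ 0.002  -0.0004 -0.0013]
```

>>> servo_tool:
  plan:
    - [[0, -0.003, 0], [0, 0, 0], -1]
    - [[0, -0.004, 0], [0, 0, 0], -1]
    - [[0, -0.005, 0], [0, 0, 0], -1]
    - [[0, -0.005, 0], [0, 0, 0], -1]
    - [[0, -0.005, 0], [0, 0, 0], -1]
    - [[0, -0.005, 0], [0, 0, 0], -1]
    - [[0, -0.005, 0], [0, 0, 0], -1]
    - [[0, -0.004, 0], [0, 0, 0], -1]
    - [[0, -0.0025, 0], [0, 0, 0], -1]
    - [[0, -0.001, 0], [0, 0, 0], -1]
    - [[0, 0, 0], [0, 0, 0], -1]
    - [[0, 0, 0], [0, 0, 0], -1]

```text
clock: 24.52
tool_pos: [528.4, 280.6, 132.2]
tool_rot: [2.287, 2.151, 0.004]
force: [7.0, -3.1, 5.8]
grip_width: 10.7
gripper_force: 58.9
```

```bash
python3 go.py 527.2 284.5 131 86.6; python3 - <<'E'
from h import *
S=r.get_image('side'); T=r.get_image('top')
a=cv2.resize(S['pixels'][145:220,170:265,::-1],(760,600),interpolation=cv2.INTER_CUBIC); cv2.imwrite('pics/jaw.png',a)
cv2.imwrite('pics/jawt.png',cv2.resize(T['pixels'][170:280,165:235,::-1],None,fx=5,fy=5,interpolation=cv2.INTER_CUBIC))
E
```

```text
t 24.52 p [528.4 280.6 132.2] psi 86.51 tilt [ 0.003  0.    -1.   ] w 10.7 gf 58.9 F [ 7.  -3.1  5.8]
tool delta [ 3.9 -1.4  1.2]
turn [ 0.0034 -0.0007 -0.0017]
```

View pics/jaw.png

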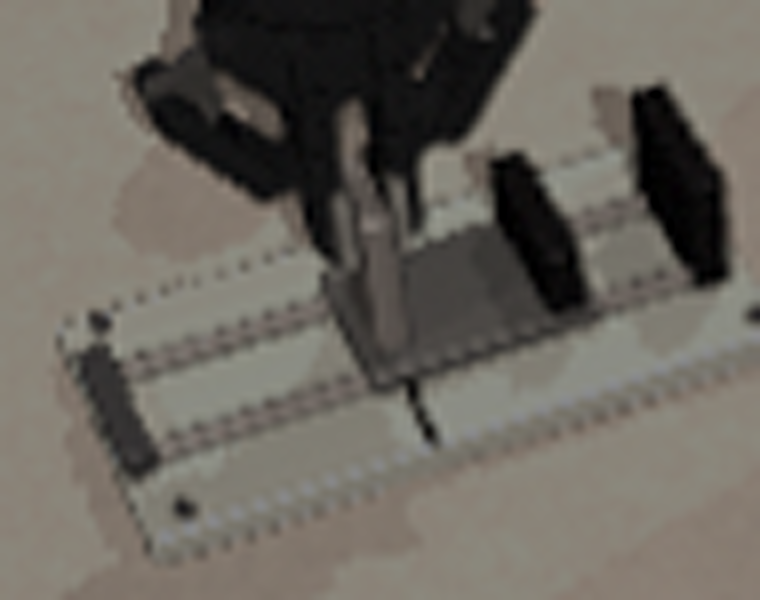

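The side crop shows the pointer at (412,390) in line with the mark line at (428,430), parallel to the base's edge, so the jaw is at the mark. I'll hold briefly, then hand in.

>>> servo_tool:
  plan:
    - [[0, 0, 0], [0, 0, 0], -1]
    - [[0, 0, 0], [0, 0, 0], -1]
    - [[0, 0, 0], [0, 0, 0], -1]
    - [[0, 0, 0], [0, 0, 0], -1]
    - [[0, 0, 0], [0, 0, 0], -1]
    - [[0, 0, 0], [0, 0, 0], -1]
    - [[0, 0, 0], [0, 0, 0], -1]
    - [[0, 0, 0], [0, 0, 0], -1]

```text
clock: 25.28
tool_pos: [528.4, 280.6, 132.2]
tool_rot: [2.287, 2.151, 0.004]
force: [5.9, -4.2, 5.5]
grip_width: 11.0
gripper_force: 58.9
```

```bash
python3 go.py 527.2 284.5 131 86.6; python3 -c "
from workcell import r
print(r.hand_in())"
```

```text
t 25.28 p [528.4 280.6 132.2] psi 86.5 tilt [ 0.003  0.001 -1.   ] w 11.0 gf 58.9 F [ 5.9 -4.2  5.5]
tool delta [ 3.9 -1.4  1.2]
turn [ 0.0033 -0.0007 -0.0017]
the job is handed in; nothing more can be done
None
```

I handed the job in at 25.3 s: both pots stand upright in the square bin, the brush lies flat in the long tray, and the gripper is holding the jaw open at the mark; hand-in returned no verdict.

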